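Stand the fallen chassis back up and push it home

ROBOT

A 7-joint arm with a two-finger parallel gripper is mounted at the origin on the work surface. World frame = base frame: x ahead of the robot, y to its left, z up, the work surface at z = 0. Lengths are in mm, angles in rad, forces in N, time in s.
With the tool pointing down it reaches from about 425 to 1025 mm from the base axis. Payload 3.6 kg.
Tool frame: the origin (TCP) lies on the centre line of the jaws, within the pads' length; the fingertips stand 11 mm ahead of it and the grasp point (between the pads) lies 8 mm behind it; z points along the fingers, x is the direction in which the jaws open and shut, and the axes are right-handed (so a half turn about z gives the same grasp; the last joint's range is limited). The gripper opens to 85 mm and grips with 20 to 120 N. Pads are 22 mm wide; open, the fingers measure 114 mm over their backs; the gripper's body (76 mm by 85 mm) begins 54 mm behind the grasp point. The pads swing forward as they close: fully open they stand 13 mm farther back than shut.
Start: joints at [-1.258, 0.591, 0.048, 1.609, -0.033, 0.943, -0.034], TCP at [286.858, 665.839, 242.302] pointing down, gripper open.
Joint ranges: [-2.69, 2.69], [-0.47, 2.24], [-1.27, 1.36], [0.19, 2.51], [-1.53, 4.68], [0.08, 2.07], [-3.09, 3.09]. Speed limits (rad/s): [2.57, 2.57, 3.14, 3.14, 3.14, 3.14, 3.14].

INTERFACE

Orientations are given as a unit quaternion [x, y, z, w].
In Python, from workcell import get_obs, snapshot, calibration, hand_in gives the robot as it stands.
- The arm moves only by the tool step_arm, never from a script. Its argument "commands" is a list of rows, each an object with "delta_pos": the shift along the tool's x, y, z in m, a list of three; "dr": the turn, a rotation vector about the tool's x, y, z in degrees, a list of three. A call has 1 to 8 rows; each row is the pose to reach, as a shift and turn from the pose commanded when the call began, along the tool's axes at that moment; what a row does not reach only later rows make up. A row lasts 1/12 s, in which the tool goes at most 41.7 mm and 7.16 degrees, less where a joint would pass 70% of its speed; a pose out of reach is approached as far as the arm can. A call with a gripper value outside its range is refused whole. "jaw" is the opening, from 0 (shut) to 1 (fully open), set as the call begins (left out, the last holds). The fingers move at their own pace and stop on an object; "grip_force" is the grip in N (left out, the last holds). Time passes only in rows, so rows that repeat a pose let the fingers close. It gives the time, the measured TCP pose, the force and the opening at its end, in the units of the state.
- get_obs(): the state, without advancing time (a new reading comes with each control period).
- snapshot(name): name is "scene" or "top"; returns the picture (384x512x3 uint8, red, green, blue); there is no depth.
- calibration(name): a dict with "fx", "fy", "cx", "cy" (pixels), "distortion" ([k1, k2, p1, p2, k3] as OpenCV has them; the pictures are not rectified), "rvec" (rotation vector, rad) and "tvec" (3), from world to camera coordinates, as OpenCV has them. Camera axes: x right, y down, z forward; pixel columns grow to the right and rows downward; lengths in mm; the calibration is good to about 2 mm. A picture is of the moment at which its call begins. calibration takes no time and is no camera call.
- hand_in(): hands the job in, once; it reports no verdict.
The state is a dict: "time_s": time; "q": joint angles; "dq": joint speeds; "joint_torque": joint torques, N m; "position": TCP position; "eef_rot": TCP orientation; "ft_force": force on the tool from outside, world axes, zero at the start; "moment": the same for the moment, N m; "gripper_width": finger opening in mm.
Only numpy, scipy, OpenCV 4.12 (cv2) and the standard library are available. Lean on these libraries where they do the work, as an engineer would, in place of code of your own. Each camera call takes 0.05 s, during which the arm holds its last target.

TASK

One of the two open supply chassis on the electronics bench has fallen on its face. Without picking it up, push its raised base plate over so that it stands on its base again, then push it back along the table by its front panel until its rear edge is flush along the stop rail, in the gap between the other two units. Do not disturb the other things on the bench.

Things in the scene. Friction and masses are not known exactly. Their poses are not given: they have to be found in the camera images.
- chassis: Fallen L-shaped chassis, 0.45-0.7 kg: aluminium base plate 120 wide, 110 deep, 4 thick; grey front panel in black bezel 120 wide, 85 high, 9 deep, at the base's front. Origin: middle of the lower front edge (heel). Own x along the width, y front to rear along the underside, z up the front face. Starts face down: z level, roughly towards the robot, y up. Standing: z up, origin on the table.
- push_spot (a point): Centre line of the base plate's inner side, 95 from the heel, 15 from the rear edge. As the chassis lies, the plate is a wall 110 high, this side faces the robot and is bare from 60 to 110 up; below that parts stand out up to 38. A push here of 1 to 2 N away from the robot tips it about the heel; after about a third of the quarter turn it falls onto its base by itself.
- panel_top (a point): Middle of the upper edge of the front face (own z 85 mm): 85 from the heel towards the robot, on the table, while the chassis lies; 85 up when it stands, with the front face towards the robot.
- rear_left (a point): One end of the chassis's rear lower edge (own x -60, y 110, z 0 mm): on the left as seen from the robot. 110 mm above the table while it lies, on the table when it stands.
- rear_right (a point): The other end of that edge (own x +60, y 110, z 0 mm).
- rail: Fixed aluminium stop rail beyond the chassis, 520 long, 22 high, 16 thick. Origin: at table level, middle of the face towards the robot. Own x level, away from the robot, at right angles to that face; own y along the rail. The chassis lies before the rail's middle; once tipped onto its base its rear edge still lacks about 30 to 75 mm to the rail.
- neighbour: A chassis of the same make, standing upright near one end of the rail with its rear edge about at the rail (which end varies). Origin and axes as for the chassis. Leave alone.
- psu: Closed grey supply box 100 wide, 105 deep, 74 high, standing near the other end of the rail. Origin at table level, middle of its front, about 5 mm before the case. Own y to the rear. The gap between it and the neighbour is about 270 mm wide, or a little less. Leave alone.
- spool: Upright flanged wire spool, 52 diameter, 40 high, origin under its centre. Leave alone.
- heatsink: Finned aluminium heatsink 50 x 50 x 34 high, origin under its centre. Leave alone.
- driver: Screwdriver about 160 long lying on the table, along its own x. Leave alone.
- meter: Hand multimeter lying on its back, 150 x 85 x 30 high, long side along its own x, origin under its centre. Leave alone.
- board: Small circuit board on four standoffs, 70 x 55 x 24 high, beyond the rail, origin under its centre. Leave alone.
Not all that is in view belongs to the job. What is shaped like the chassis but yellow is not meant.

How it is judged (in metres and radians):
On the way, in this order (a step that is already met when the one before it is completed fails the run):
1. the chassis stands on its base on the table (angle between chassis's own z axis and vertical below 0.08 rad and height (world z) of chassis below 0.008 m and linear speed of chassis below 0.02 m/s and angular speed of chassis below 0.1 rad/s), for 0.2 s.
2. its rear edge is flush along the stop rail (angle between chassis's own z axis and vertical below 0.08 rad and x of rear_left in the frame of rail between -0.006 and 0.004 m and height (world z) of each of rear_left, rear_right below 0.008 m and x of rear_right in the frame of rail between -0.006 and 0.004 m and y of chassis in the frame of rail between -0.12 and 0.12 m), for 0.1 s.
At the end, for the whole second after the job is handed in: The chassis stands on its base (within 0.08 rad of upright), at rest, both ends of its rear edge within 6 mm of the rail's face, and its middle within 120 mm of the rail's middle (all of step 2 and height (world z) of chassis below 0.008 m and linear speed of chassis below 0.02 m/s and angular speed of chassis below 0.1 rad/s); the robot touches nothing.
It fails at once if the chassis is lifted: its front lower edge rises more than 20 mm off the table (height (world z) of chassis above 0.02 m).
It fails at once if the standing chassis is lifted: upright with its rear edge more than 20 mm off the table (angle between chassis's own z axis and vertical below 0.12 rad and height (world z) of each of rear_left, rear_right above 0.02 m).
It fails at once if a unit at the rail (the neighbour chassis or the supply box) is moved by more than 15 mm or tipped (distance of any of neighbour, psu from where it was at the start of the episode above 0.015 m or angle between any of neighbour, psu's own z axis and vertical above 0.3 rad).
It fails at once if the spool, heatsink, screwdriver, multimeter or circuit board is moved by more than 15 mm (distance of any of spool, heatsink, driver, meter, board from where it was at the start of the episode above 0.015 m).
It also fails if it takes over 53 s, if anything falls off the work surface, if the arm or the gripper's body presses on something with over 40 N, if the wrist force passes 120 N, or if a joint passes its speed limit or range.

## Working session

There is one attempt and no reset: what is moved stays moved. The work goes in short steps, Python scripts to look and compute and a tool call to move; the robot and the scene stay as the last step left them, time stands still between calls to the robot, and variables do not carry over. Pictures are saved under pics/ and viewed, and the job is handed in when it is done.

Besides the shell and the picture viewer there is one more tool, called after ">>>" by a JSON object that holds its "name" and its "arguments". step_arm: Moves the arm, as the interface text tells. Its arguments: {"type":"object","properties":{"commands":{"type":"array"},"jaw":{"type":"number"},"grip_force":{"type":"number"}},"required":["commands"]}

```bash
ls; mkdir -p pics; python3 - <<'E'
from workcell import *
import cv2,json
print(get_obs())
for n in("scene","top"):
    im=snapshot(n); cv2.imwrite(f"pics/{n}0.png",im[:,:,::-1]); c=calibration(n); print(n,c)
E
```

```text
pics
{'time_s': 0.0, 'q': array([-1.2575032 ,  0.59210891,  0.04831535,  1.60983416, -0.03329718,
        0.94264317, -0.03369161]), 'dq': array([-1.19035909e-03, -1.00294593e-03, -1.17515159e-03,  6.38623844e-04,
       -7.36164131e-05,  6.07888892e-04, -2.36970242e-04]), 'joint_torque': array([-3.47629530e-04, -5.48690915e+01,  1.54662922e+00, -1.98124248e+01,
        9.35938588e-03,  8.86116381e-03, -1.78710135e-06]), 'position': array([286.54728832, 665.10987542, 241.14421521]), 'eef_rot': array([ 8.35342274e-01,  5.49729104e-01, -8.75208434e-04,  6.56892512e-04]), 'ft_force': array([ 0.03239193, -0.37680616,  0.4623251 ]), 'moment': array([ 0.01560376, -0.03102644, -0.00332711]), 'gripper_width': 85.4162270358412}
scene {'fx': 431.581418096071, 'fy': 431.581418096071, 'cx': 253.56483684187805, 'cy': 195.85527333342398, 'distortion': array([0.00932945, 0.        , 0.        , 0.        , 0.        ]), 'rvec': array([ 1.82785899,  1.63942142, -0.72836584]), 'tvec': array([ -61.06655884, -289.0878585 , 1590.4052804 ])}
top {'fx': 379.9922092395546, 'fy': 379.9922092395546, 'cx': 249.78410372418162, 'cy': 193.72767996871332, 'distortion': array([-0.03357709,  0.        ,  0.        ,  0.        ,  0.        ]), 'rvec': array([ 2.1786305 , -2.16378213,  0.14933151]), 'tvec': array([  -8.26582726,  567.37073323, 1264.25194342])}
```

```bash
python3 - <<'E'
import cv2
for n in("scene","top"):
    im=cv2.imread(f"pics/{n}0.png"); cv2.imwrite(f"pics/{n}0b.png",cv2.resize(im,(800,600),interpolation=cv2.INTER_CUBIC))
E
```

```text
(no output)
```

View pics/scene0b.png

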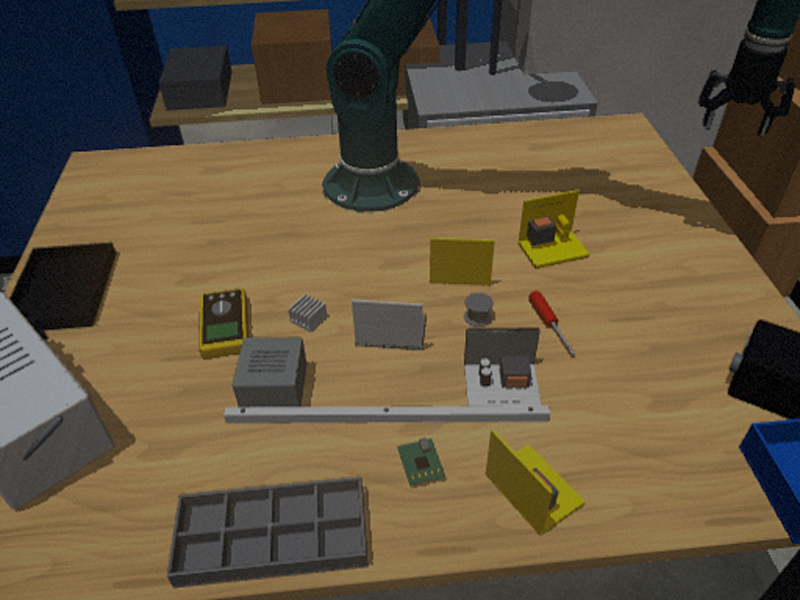

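View pics/top0b.png

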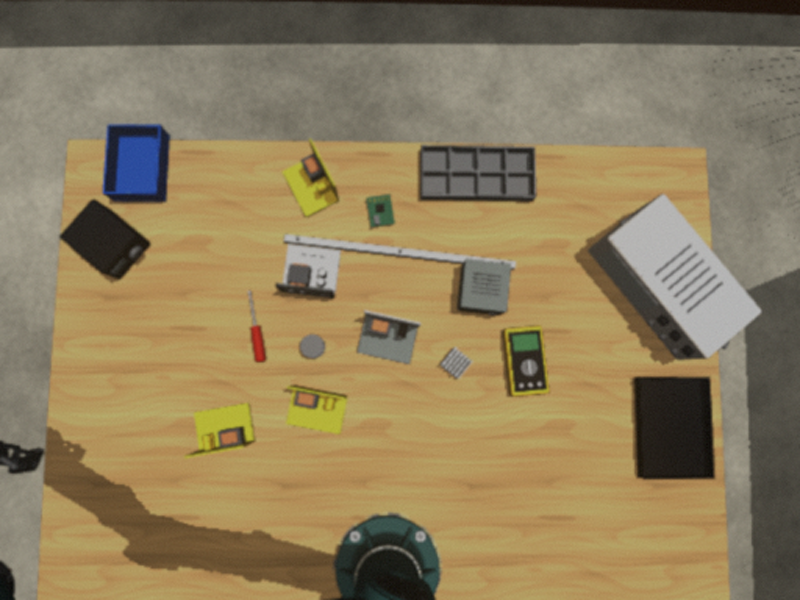

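Candidates in the 800x600 top picture:
- grey fallen chassis at (390,337)
- grey standing neighbour at (312,268), left end of the rail
- yellow fallen look-alike at (317,408)
- yellow units at (222,428) and (310,180)

I choose the grey fallen one at (390,337), which in the scene picture shows its plate at (388,325). A close crop will check this.

```bash
python3 - <<'E'
import cv2
im=cv2.imread("pics/top0.png")
c=im[140:265,170:345]; cv2.imwrite("pics/c_top.png",cv2.resize(c,None,fx=4.5,fy=4.5,interpolation=cv2.INTER_CUBIC))
im=cv2.imread("pics/scene0.png")
c=im[140:280,135:365]; cv2.imwrite("pics/c_scene.png",cv2.resize(c,None,fx=3.4,fy=3.4,interpolation=cv2.INTER_CUBIC))
E
```

```text
(no output)
```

View pics/c_top.png

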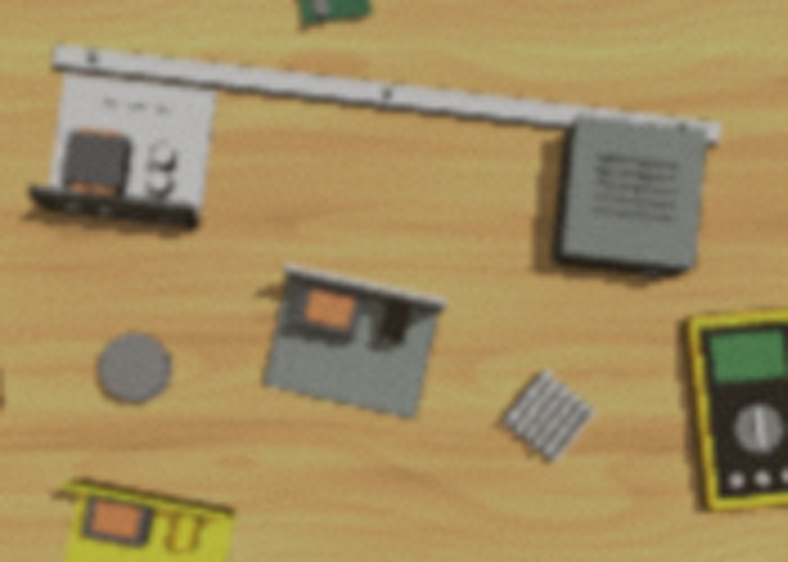

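View pics/c_scene.png

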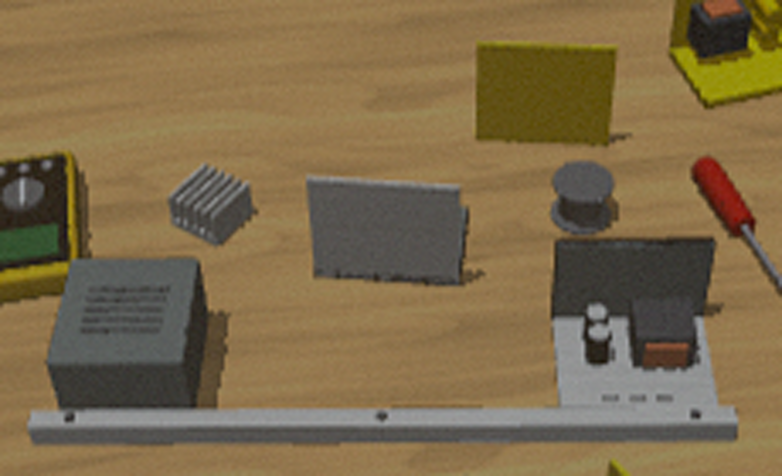

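```bash
cat > h.py <<'E'
import numpy as np, cv2
from workcell import *
def K(c): return np.array([[c['fx'],0,c['cx']],[0,c['fy'],c['cy']],[0,0,1.]])
def px2w(n,pts,z):
    c=calibration(n); p=np.array(pts,float).reshape(-1,1,2)
    u=cv2.undistortPoints(p,K(c),np.array(c['distortion'])).reshape(-1,2)
    R=cv2.Rodrigues(np.array(c['rvec']))[0]; C=-R.T@np.array(c['tvec'])
    d=np.c_[u,np.ones(len(u))]@R
    s=(z-C[2])/d[:,2]
    return C+s[:,None]*d
def w2px(n,P):
    c=calibration(n)
    return cv2.projectPoints(np.array(P,float).reshape(-1,1,3),np.array(c['rvec']),np.array(c['tvec']),K(c),np.array(c['distortion']))[0].reshape(-1,2)
T=lambda a:np.array(a)/4.5+[170,140]
S=lambda a:np.array(a)/3.4+[135,140]
E
python3 - <<'E'
from h import *
np.set_printoptions(precision=1,suppress=True)
for n in("scene","top"):
    c=calibration(n);R=cv2.Rodrigues(c['rvec'])[0];print(n,'cam',-R.T@c['tvec'])
print('plate top edge outer',px2w('top',T([(286,264),(445,300)]),110))
print('panel top z9',px2w('top',T([(263,385),(413,417)]),9))
print('heel scene z0',px2w('scene',S([(314,277),(462,283)]),0))
print('plate top scene z110',px2w('scene',S([(307,177),(460,186)]),110))
print('rail top far edge z22 (top)',px2w('top',T([(55,45),(720,122)]),22))
print('rail scene far bottom z0',px2w('scene',S([(30,442),(737,438)]),0))
print('rail scene top far z22',px2w('scene',S([(30,428),(737,424)]),22))
print('rail scene top near z22',px2w('scene',S([(32,412),(735,408)]),22))
print('rail screw z22 top',px2w('top',T([(92,58),(387,94),(683,128)]),22),'scene',px2w('scene',S([(70,417),(381,415),(696,414)]),22))
print('nb top panel z85',px2w('top',T([(30,190),(196,212)]),85)); print('nb scene',px2w('scene',S([(555,238),(714,240)]),85))
print('psu front top z74',px2w('top',T([(556,258),(692,270)]),74))
print('psu rear top z74 scene',px2w('scene',S([(48,365),(191,370),(72,259),(200,259)]),74))
print('spool z40',px2w('top',T([(134,368)]),40),'hs z34',px2w('top',T([(548,415),(592,408),(543,370),(500,418),(550,462)]),34))
E
```

```text
scene cam [1354.5  -54.3  882.6]
top cam [ 416.7   22.3 1321.4]
plate top edge outer [[542.1  49.1 110. ]
 [517.2 -64.2 110. ]]
panel top z9 [[459.4  68.    9. ]
 [435.7 -46.9   9. ]]
heel scene z0 [[520.6 -64.3   0. ]
 [541.8  55.9   0. ]]
plate top scene z110 [[517.9 -62.6 110. ]
 [542.4  53.6 110. ]]
rail top far edge z22 (top) [[ 720.1  231.6   22. ]
 [ 664.6 -284.4   22. ]]
rail scene far bottom z0 [[ 663.4 -284.1   -0. ]
 [ 720.3  237.1    0. ]]
rail scene top far z22 [[ 667.8 -279.4   22. ]
 [ 723.8  233.1   22. ]]
rail scene top near z22 [[ 653.1 -279.2   22. ]
 [ 709.5  235.5   22. ]]
rail screw z22 top [[ 710.1  202.7   22. ]
 [ 684.   -25.6   22. ]
 [ 659.6 -255.4   22. ]] scene [[ 661.1 -250.8   22. ]
 [ 685.9  -22.8   22. ]
 [ 711.6  205.9   22. ]]
nb top panel z85 [[597.4 236.7  85. ]
 [582.2 115.6  85. ]]
nb scene [[582.2 121.5  85. ]
 [598.7 240.4  85. ]]
psu front top z74 [[ 551.8 -148.6   74. ]
 [ 543.7 -249.2   74. ]]
psu rear top z74 scene [[ 653.9 -257.8   74. ]
 [ 670.6 -155.6   74. ]
 [ 549.3 -247.4   74. ]
 [ 561.2 -149.4   74. ]]
spool z40 [[470.4 163.3  40. ]] hs z34 [[ 437.4 -147.2   34. ]
 [ 442.8 -180.4   34. ]
 [ 471.1 -143.6   34. ]
 [ 434.9 -111.    34. ]
 [ 402.3 -148.4   34. ]]
```

```bash
cat >> h.py <<'E'
from scipy.spatial.transform import Rotation as Ro
def plan(target,yawx,frm=None):
    """target mm world, yawx = world angle (rad) of tool x, tool down"""
    o=get_obs(); p=np.array(o['position']) if frm is None else np.array(frm)
    R=Ro.from_quat(o['eef_rot'])
    d=R.inv().apply(np.array(target)-p)/1000
    c,s=np.cos(yawx),np.sin(yawx)
    Rt=Ro.from_matrix(np.array([[c,s,0],[s,-c,0],[0,0,-1.]]))
    print('t',round(o['time_s'],2),'pos',p.round(1),'F',np.round(o['ft_force'],1),'w',round(o['gripper_width'],1))
    print('delta_pos',d.round(4),'dr',np.degrees((R.inv()*Rt).as_rotvec()).round(2))
E
python3 - <<'E'
from h import *
plan([481,5,241],1.371)
E
```

```text
t 0.1 pos [286.5 665.2 241.2] F [-0.3 -0.1  0.1] w 85.2
delta_pos [-0.5293  0.4398  0.0014] dr [-1.000e-02  1.200e-01 -1.186e+01]
```

>>> {"name": "step_arm", "arguments": {"commands": [{"delta_pos": [-0.529, 0.44, 0], "dr": [0, 0, -11.9]}, {"delta_pos": [-0.529, 0.44, 0], "dr": [0, 0, -11.9]}, {"delta_pos": [-0.529, 0.44, 0], "dr": [0, 0, -11.9]}, {"delta_pos": [-0.529, 0.44, 0], "dr": [0, 0, -11.9]}, {"delta_pos": [-0.529, 0.44, 0], "dr": [0, 0, -11.9]}, {"delta_pos": [-0.529, 0.44, 0], "dr": [0, 0, -11.9]}, {"delta_pos": [-0.529, 0.44, 0], "dr": [0, 0, -11.9]}, {"delta_pos": [-0.529, 0.44, 0], "dr": [0, 0, -11.9]}], "jaw": 0}}

```text
time_s: 0.77
position: [381.2, 343.9, 242.1]
eef_rot: [0.774, 0.633, -0.0, 0.0]
ft_force: [0.9, -0.4, 0.3]
gripper_width: 0.1
```

```bash
python3 - <<'E'
from h import *
plan([481,5,241],1.371)
E
```

```text
t 0.77 pos [381.2 343.9 242.1] F [ 0.9 -0.4  0.3] w 0.1
delta_pos [-0.3125  0.1647  0.0012] dr [-0.01  0.03  0.06]
```

>>> {"name": "step_arm", "arguments": {"commands": [{"delta_pos": [-0.312, 0.165, 0]}, {"delta_pos": [-0.312, 0.165, 0]}, {"delta_pos": [-0.312, 0.165, 0]}, {"delta_pos": [-0.312, 0.165, 0]}, {"delta_pos": [-0.312, 0.165, 0]}, {"delta_pos": [-0.312, 0.165, 0]}, {"delta_pos": [-0.312, 0.165, 0]}, {"delta_pos": [-0.312, 0.165, 0]}]}}

```text
invalid input
```

```bash
python3 - <<'E'
from h import *
plan([481,5,92],1.371)
E
```

```text
t 0.77 pos [381.2 343.9 242.1] F [ 0.9 -0.4  0.3] w 0.1
delta_pos [-0.3125  0.1648  0.1502] dr [-0.01  0.03  0.06]
```

>>> {"name": "step_arm", "arguments": {"commands": [{"delta_pos": [-0.312, 0.165, 0], "dr": [0, 0, 0]}, {"delta_pos": [-0.312, 0.165, 0], "dr": [0, 0, 0]}, {"delta_pos": [-0.312, 0.165, 0], "dr": [0, 0, 0]}, {"delta_pos": [-0.312, 0.165, 0], "dr": [0, 0, 0]}, {"delta_pos": [-0.312, 0.165, 0], "dr": [0, 0, 0]}, {"delta_pos": [-0.312, 0.165, 0], "dr": [0, 0, 0]}, {"delta_pos": [-0.312, 0.165, 0], "dr": [0, 0, 0]}, {"delta_pos": [-0.312, 0.165, 0], "dr": [0, 0, 0]}]}}

```text
time_s: 1.43
position: [475.6, 24.4, 242.3]
eef_rot: [0.774, 0.633, -0.0, -0.0]
ft_force: [0.7, 0.0, -0.5]
gripper_width: 0.2
```

```bash
python3 - <<'E'
from h import *
plan([481,5,92],1.371)
E
```

```text
t 1.43 pos [475.6  24.4 242.3] F [ 0.7  0.  -0.5] w 0.2
delta_pos [-0.018   0.0092  0.1503] dr [-0.01  0.    0.05]
```

>>> {"name": "step_arm", "arguments": {"commands": [{"delta_pos": [-0.018, 0.009, 0], "dr": [0, 0, 0]}, {"delta_pos": [-0.018, 0.009, 0.04], "dr": [0, 0, 0]}, {"delta_pos": [-0.018, 0.009, 0.08], "dr": [0, 0, 0]}, {"delta_pos": [-0.018, 0.009, 0.11], "dr": [0, 0, 0]}, {"delta_pos": [-0.018, 0.009, 0.13], "dr": [0, 0, 0]}, {"delta_pos": [-0.018, 0.009, 0.15], "dr": [0, 0, 0]}, {"delta_pos": [-0.018, 0.009, 0.15], "dr": [0, 0, 0]}]}}

```text
time_s: 2.02
position: [478.5, 6.9, 89.1]
eef_rot: [0.774, 0.633, -0.003, -0.002]
ft_force: [-0.1, 0.1, 0.3]
gripper_width: 0.2
```

```bash
python3 - <<'E'
from h import *
plan([481,5,92],1.371)
for n,(a,b,c,d) in dict(top=(130,270,170,360),scene=(100,290,130,370)).items():
    im=snapshot(n)[a:b,c:d,::-1]; cv2.imwrite(f"pics/{n}1.png",cv2.resize(im,None,fx=3,fy=3,interpolation=cv2.INTER_CUBIC))
E
```

```text
t 2.02 pos [478.5   6.9  89.1] F [-0.1  0.1  0.3] w 0.2
delta_pos [-0.0014  0.0028 -0.0029] dr [-0.4   0.11  0.04]
```

View pics/scene1.png

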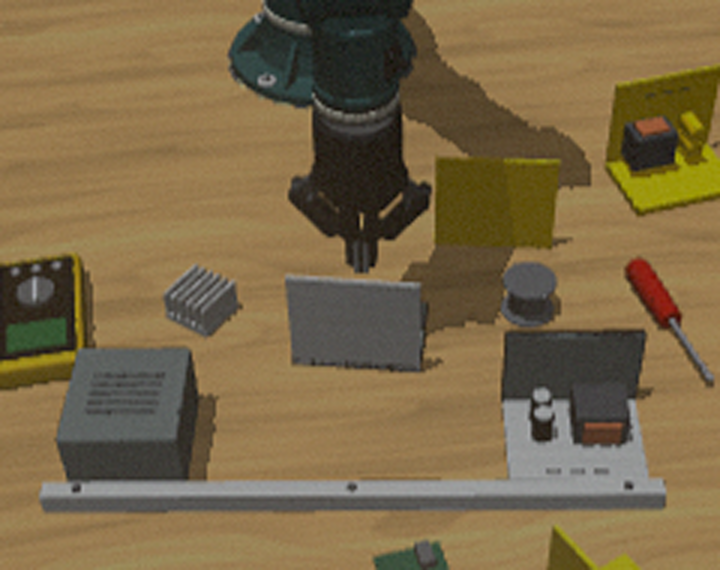

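View pics/top1.png

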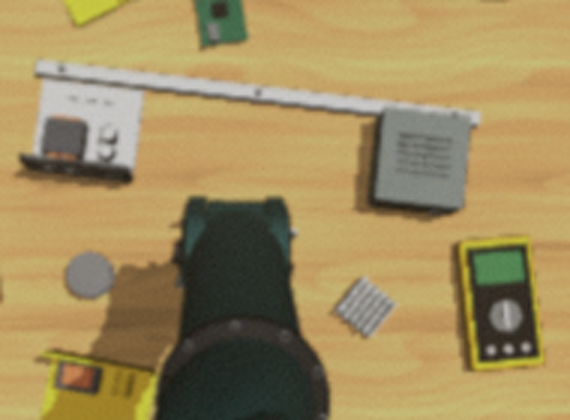

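>>> {"name": "step_arm", "arguments": {"commands": [{"delta_pos": [-0.001, 0.015, -0.003], "dr": [0, 0, 0]}, {"delta_pos": [-0.001, 0.025, -0.003], "dr": [0, 0, 0]}, {"delta_pos": [-0.001, 0.031, -0.003], "dr": [0, 0, 0]}, {"delta_pos": [-0.001, 0.036, -0.003], "dr": [0, 0, 0]}, {"delta_pos": [-0.001, 0.04, -0.003], "dr": [0, 0, 0]}, {"delta_pos": [-0.001, 0.044, -0.003], "dr": [0, 0, 0]}, {"delta_pos": [-0.001, 0.048, -0.003], "dr": [0, 0, 0]}, {"delta_pos": [-0.001, 0.052, -0.003], "dr": [0, 0, 0]}]}}

```text
time_s: 2.78
position: [531.4, -4.2, 95.2]
eef_rot: [0.774, 0.633, -0.0, -0.0]
ft_force: [-1.4, -0.3, -0.4]
gripper_width: 0.3
```

```bash
python3 - <<'E'
from h import *
plan([481,5,92],1.371)
for n,(a,b,c,d) in dict(scene=(100,290,130,370)).items():
    im=snapshot(n)[a:b,c:d,::-1]; cv2.imwrite(f"pics/{n}2.png",cv2.resize(im,None,fx=3,fy=3,interpolation=cv2.INTER_CUBIC))
E
```

```text
t 2.78 pos [531.4  -4.2  95.2] F [-1.4 -0.3 -0.4] w 0.3
delta_pos [-0.0009 -0.0512  0.0032] dr [-0.07  0.01  0.05]
```

View pics/scene2.png

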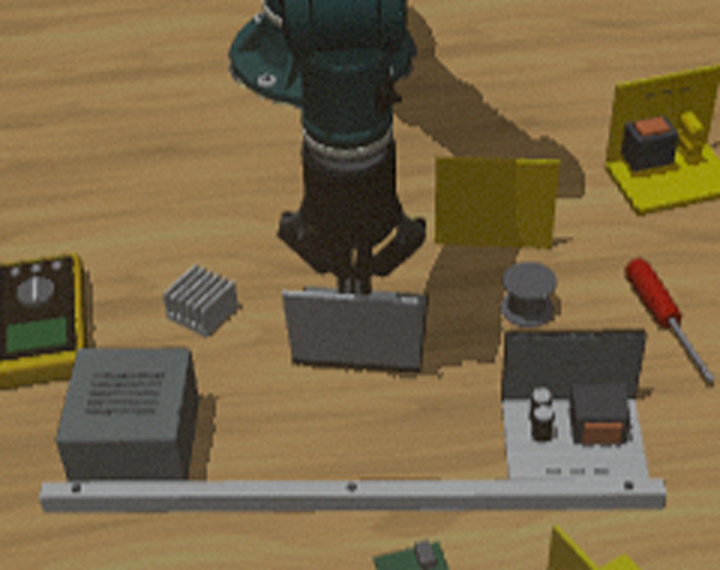

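The plate is tipping, with its top edge now at row ~293, while the heel at row ~368 has not slid. I'll go on pushing.

>>> {"name": "step_arm", "arguments": {"commands": [{"delta_pos": [0, 0.004, 0.001], "dr": [0, 0, 0]}, {"delta_pos": [0, 0.008, 0.003], "dr": [0, 0, 0]}, {"delta_pos": [0, 0.012, 0.005], "dr": [0, 0, 0]}, {"delta_pos": [0, 0.016, 0.007], "dr": [0, 0, 0]}, {"delta_pos": [0, 0.02, 0.009], "dr": [0, 0, 0]}, {"delta_pos": [0, 0.024, 0.011], "dr": [0, 0, 0]}, {"delta_pos": [0, 0.028, 0.012], "dr": [0, 0, 0]}, {"delta_pos": [0, 0.032, 0.013], "dr": [0, 0, 0]}]}}

```text
time_s: 3.5
position: [563.6, -10.6, 82.1]
eef_rot: [0.774, 0.633, 0.0, 0.0]
ft_force: [-0.4, 0.0, 0.4]
gripper_width: -0.2
```

```bash
python3 - <<'E'
from h import *
plan([481,5,92],1.371)
for n,(a,b,c,d) in dict(scene=(100,290,130,370)).items():
    im=snapshot(n)[a:b,c:d,::-1]; cv2.imwrite(f"pics/{n}3.png",cv2.resize(im,None,fx=3,fy=3,interpolation=cv2.INTER_CUBIC))
E
```

```text
t 3.5 pos [563.6 -10.6  82.1] F [-0.4  0.   0.4] w -0.2
delta_pos [-0.001  -0.0841 -0.0099] dr [0.   0.   0.04]
```

View pics/scene3.png

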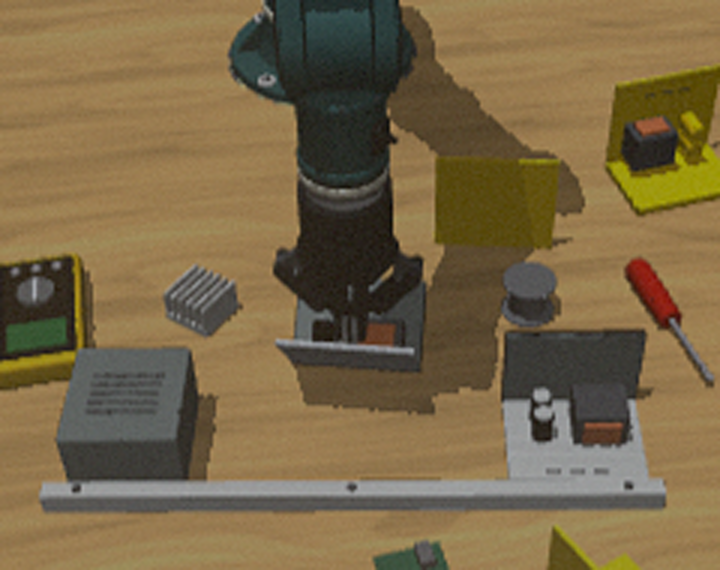

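>>> {"name": "step_arm", "arguments": {"commands": [{"delta_pos": [0, 0.004, 0], "dr": [0, 0, 0]}, {"delta_pos": [0, 0.008, 0], "dr": [0, 0, 0]}, {"delta_pos": [0, 0.011, 0], "dr": [0, 0, 0]}, {"delta_pos": [0, 0.011, 0], "dr": [0, 0, 0]}]}}

```text
time_s: 3.88
position: [575.1, -12.9, 82.5]
eef_rot: [0.774, 0.633, 0.001, 0.001]
ft_force: [0.6, 0.0, -0.1]
gripper_width: 0.1
```

```bash
python3 - <<'E'
from h import *
plan([481,5,92],1.371)
for n,(a,b,c,d) in dict(scene=(100,290,130,370)).items():
    im=snapshot(n)[a:b,c:d,::-1]; cv2.imwrite(f"pics/{n}4.png",cv2.resize(im,None,fx=3,fy=3,interpolation=cv2.INTER_CUBIC))
E
```

```text
t 3.88 pos [575.1 -12.9  82.5] F [ 0.6  0.  -0.1] w 0.1
delta_pos [-0.0011 -0.0957 -0.0096] dr [ 0.09 -0.01  0.03]
```

View pics/scene4.png

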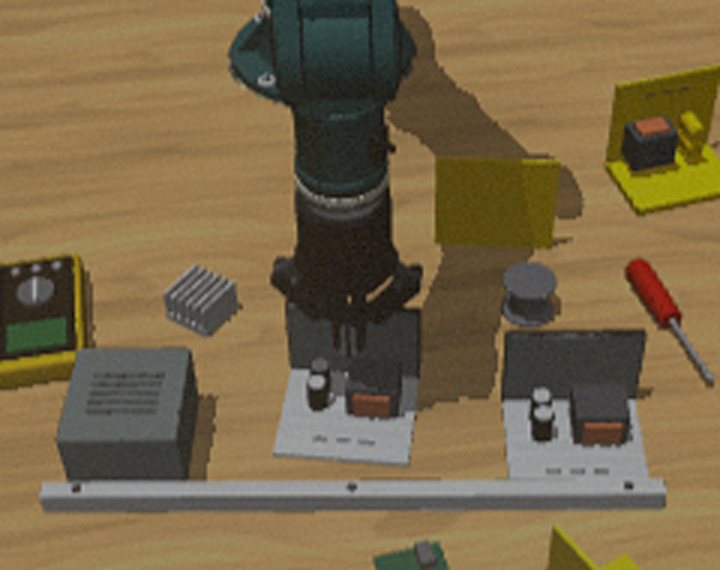

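>>> {"name": "step_arm", "arguments": {"commands": [{"delta_pos": [0, 0, -0.02], "dr": [0, 0, 0]}, {"delta_pos": [0, 0, -0.06], "dr": [0, 0, 0]}, {"delta_pos": [0, 0, -0.1], "dr": [0, 0, 0]}, {"delta_pos": [0, -0.03, -0.12], "dr": [0, 0, -2]}, {"delta_pos": [0, -0.07, -0.12], "dr": [0, 0, -5]}, {"delta_pos": [0, -0.11, -0.12], "dr": [0, 0, -5]}, {"delta_pos": [0, -0.13, -0.12], "dr": [0, 0, -5]}, {"delta_pos": [0, -0.13, -0.12], "dr": [0, 0, -5]}], "jaw": 1}}

```text
time_s: 4.6
position: [439.2, 13.4, 201.9]
eef_rot: [0.745, 0.667, -0.003, -0.002]
ft_force: [-0.4, 0.0, -0.3]
gripper_width: 85.6
```

```bash
python3 - <<'E'
from h import *
np.set_printoptions(precision=1,suppress=True)
plan([450,8,200],1.460)
im=snapshot('scene'); cv2.imwrite("pics/s5full.png",im[:,:,::-1])
c=im[180:280,200:300,::-1]; cv2.imwrite("pics/s5.png",cv2.resize(c,None,fx=6,fy=6,interpolation=cv2.INTER_CUBIC))
im=snapshot('top'); cv2.imwrite("pics/t5full.png",im[:,:,::-1])
c=im[140:280,160:310,::-1]; cv2.imwrite("pics/t5.png",cv2.resize(c,None,fx=4,fy=4,interpolation=cv2.INTER_CUBIC))
print(px2w('top',T([(60,478),(75,482),(235,512)]),110))
E
```

```text
t 4.6 pos [439.2  13.4 201.9] F [-0.4  0.  -0.3] w 85.6
delta_pos [-0.  0.  0.] dr [-0.4  0.   0.1]
[[390.1 205.8 110. ]
 [387.4 195.3 110. ]
 [367.2  83.  110. ]]
```

View pics/s5.png

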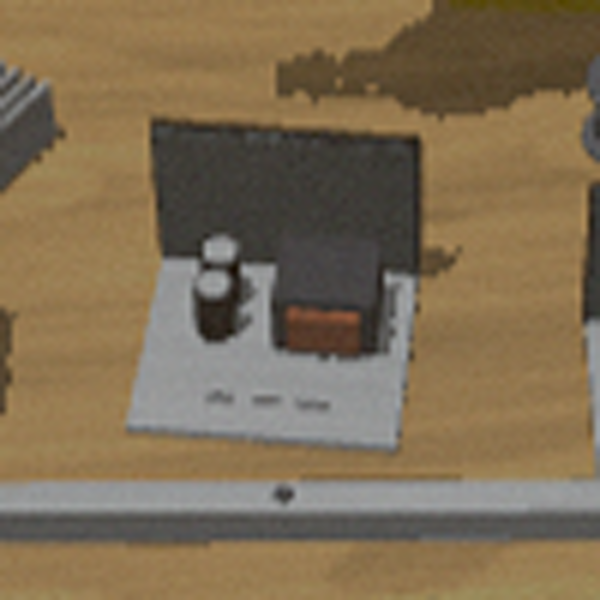

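View pics/t5.png

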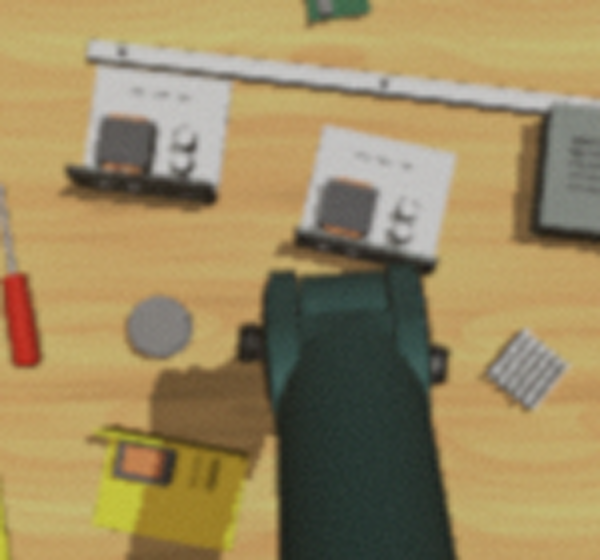

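```bash
python3 - <<'E'
from h import *
np.set_printoptions(precision=1,suppress=True)
s=lambda a:np.array(a)/6+[200,180]; t=lambda a:np.array(a)/4+[160,140]
print('scene panel',px2w('scene',s([(152,120),(420,137)]),85)); A=px2w('scene',s([(128,430),(396,449)]),2);print('rear',A)
print('top panel',px2w('top',t([(298,238),(434,270)]),85)); B=px2w('top',t([(323,125),(457,153)]),4);print('rear',B)
print('rail near top edge scene',px2w('scene',s([(2,484),(284,486),(590,486)]),22),'screw',px2w('scene',s([(284,494)]),22))
E
```

```text
scene panel [[521.9 -64.4  85. ]
 [547.   52.3  85. ]]
rear [[628.7 -85.9   2. ]
 [652.7  28.8   2. ]]
top panel [[541.9  46.5  85. ]
 [516.5 -64.7  85. ]]
rear [[650.1  27.2   4. ]
 [626.3 -90.7   4. ]]
rail near top edge scene [[ 667.9 -139.    22. ]
 [ 682.7  -21.8   22. ]
 [ 697.4  104.6   22. ]] screw [[686.8 -22.2  22. ]]
```

```bash
python3 - <<'E'
from h import *
plan([453,-3,42],1.460)
E
```

```text
t 4.7 pos [445.8  13.2 202.6] F [ 1.6 -0.1  1.7] w 85.5
delta_pos [-0.0153  0.0089  0.1606] dr [ 0.03 -0.01 -0.01]
```

>>> {"name": "step_arm", "arguments": {"commands": [{"delta_pos": [-0.015, 0.006, 0.01], "dr": [0, 0, 0]}, {"delta_pos": [-0.015, 0.006, 0.045], "dr": [0, 0, 0]}, {"delta_pos": [-0.015, 0.006, 0.08], "dr": [0, 0, 0]}, {"delta_pos": [-0.015, 0.006, 0.11], "dr": [0, 0, 0]}, {"delta_pos": [-0.015, 0.006, 0.14], "dr": [0, 0, 0]}, {"delta_pos": [-0.015, 0.006, 0.16], "dr": [0, 0, 0]}, {"delta_pos": [-0.015, 0.006, 0.16], "dr": [0, 0, 0]}, {"delta_pos": [-0.015, 0.006, 0.16], "dr": [0, 0, 0]}]}}

```text
time_s: 5.37
position: [451.7, -2.9, 41.3]
eef_rot: [0.746, 0.666, -0.001, -0.0]
ft_force: [-0.0, 0.2, 0.3]
gripper_width: 85.9
```

```bash
python3 - <<'E'
from h import *
np.set_printoptions(precision=1,suppress=True)
plan([677-159*.994,-23+159*.111-5,42],1.460)
im=snapshot('scene')
c=im[120:290,170:330,::-1]; cv2.imwrite("pics/s6.png",cv2.resize(c,None,fx=3.5,fy=3.5,interpolation=cv2.INTER_CUBIC))
im=snapshot('top')
c=im[140:280,160:310,::-1]; cv2.imwrite("pics/t6.png",cv2.resize(c,None,fx=4,fy=4,interpolation=cv2.INTER_CUBIC))
E
```

```text
t 5.37 pos [451.7  -2.9  41.3] F [-0.   0.2  0.3] w 85.9
delta_pos [ 0.   0.1 -0. ] dr [-0.1  0.  -0.1]
```

View pics/s6.png

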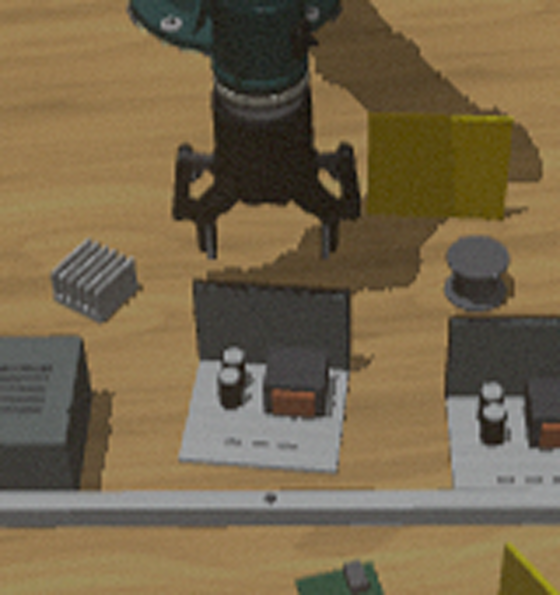

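View pics/t6.png

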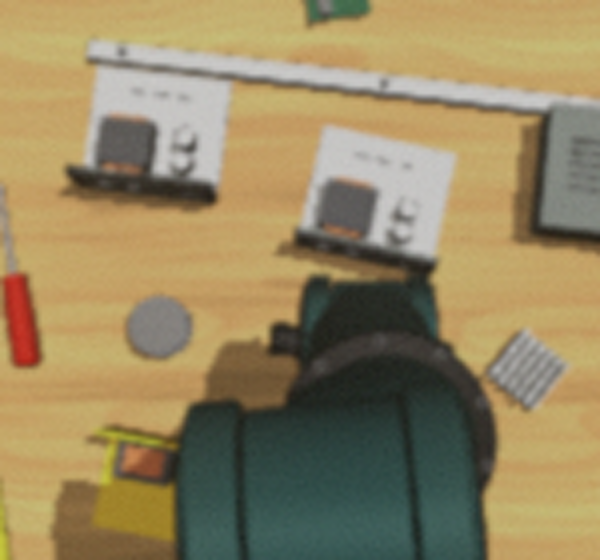

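>>> {"name": "step_arm", "arguments": {"commands": [{"delta_pos": [0, 0.02, 0], "dr": [0, 0, 0]}, {"delta_pos": [0, 0.04, 0], "dr": [0, 0, 0]}, {"delta_pos": [0, 0.052, 0], "dr": [0, 0, 0]}, {"delta_pos": [0, 0.058, 0], "dr": [0, 0, 0]}, {"delta_pos": [0, 0.062, 0], "dr": [0, 0, 0]}, {"delta_pos": [0, 0.066, 0], "dr": [0, 0, 0]}, {"delta_pos": [0, 0.07, 0], "dr": [0, 0, 0]}, {"delta_pos": [0, 0.074, 0], "dr": [0, 0, 0]}]}}

```text
time_s: 6.13
position: [514.6, -9.9, 43.4]
eef_rot: [0.747, 0.665, -0.007, -0.007]
ft_force: [-18.5, 6.9, 29.9]
gripper_width: 85.2
```

>>> {"name": "step_arm", "arguments": {"commands": [{"delta_pos": [0, 0.003, 0], "dr": [0, 0, 0]}, {"delta_pos": [0, 0.006, 0], "dr": [0, 0, 0]}, {"delta_pos": [0, 0.009, 0], "dr": [0, 0, 0]}, {"delta_pos": [0, 0.012, 0], "dr": [0, 0, 0]}, {"delta_pos": [0, 0.015, 0], "dr": [0, 0, 0]}, {"delta_pos": [0, 0.018, 0], "dr": [0, 0, 0]}]}}

```text
time_s: 6.63
position: [533.6, -14.1, 43.3]
eef_rot: [0.746, 0.666, -0.006, -0.004]
ft_force: [-9.9, 0.0, 16.2]
gripper_width: 85.3
```

```bash
python3 - <<'E'
from h import *
np.set_printoptions(precision=1,suppress=True)
plan([677-121*.994,-23+121*.111-5,42],1.460)
im=snapshot('scene')
c=im[180:280,200:300,::-1]; cv2.imwrite("pics/s7.png",cv2.resize(c,None,fx=6,fy=6,interpolation=cv2.INTER_CUBIC))
im=snapshot('top')
c=im[140:240,160:310,::-1]; cv2.imwrite("pics/t7.png",cv2.resize(c,None,fx=5,fy=5,interpolation=cv2.INTER_CUBIC))
E
```

```text
t 6.63 pos [533.6 -14.1  43.3] F [-9.9  0.  16.2] w 85.3
delta_pos [0. 0. 0.] dr [-0.8  0.2 -0.2]
```

View pics/s7.png

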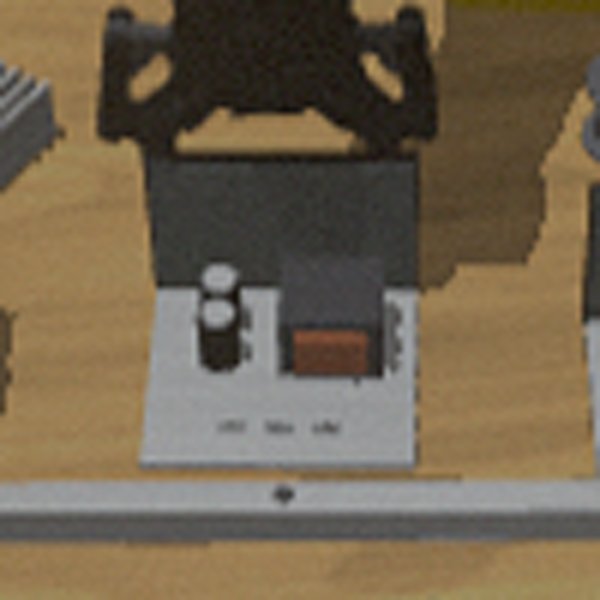

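View pics/t7.png

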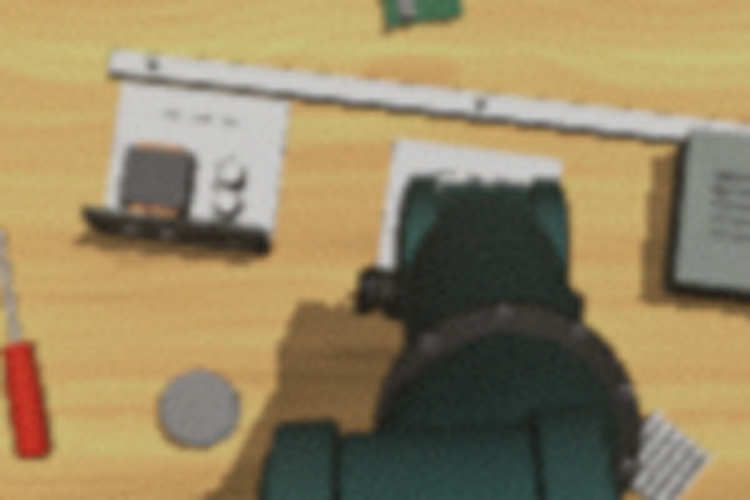

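The rear edge is now parallel to the rail. The force shows about 16 N upwards, though, so part of the open finger linkage is resting on the panel's top edge. I'll ease up, back off, tilt the tool so only the fingertips lead, and push again.

>>> {"name": "step_arm", "arguments": {"commands": [{"delta_pos": [0, -0.001, -0.003], "dr": [0, 0, 0]}, {"delta_pos": [0, -0.006, -0.005], "dr": [0, 0, 0]}, {"delta_pos": [0, -0.02, -0.005], "dr": [0, 0, 0]}, {"delta_pos": [0, -0.04, -0.005], "dr": [0, 0, 0]}, {"delta_pos": [0, -0.04, -0.005], "dr": [-6, 0, 0]}, {"delta_pos": [0, -0.04, -0.005], "dr": [-12, 0, 0]}, {"delta_pos": [0, -0.04, -0.005], "dr": [-18, 0, 0]}, {"delta_pos": [0, -0.04, -0.005], "dr": [-18, 0, 0]}]}}

```text
time_s: 7.4
position: [486.4, -12.7, 44.8]
eef_rot: [0.744, 0.666, 0.02, 0.04]
ft_force: [0.6, -0.0, -0.6]
gripper_width: 85.8
```

```bash
python3 - <<'E'
from h import *
np.set_printoptions(precision=2,suppress=True)
o=get_obs(); print(o['position'],o['ft_force'],o['q'],o['time_s']); R=Ro.from_quat(o['eef_rot']); print(R.as_matrix())
im=snapshot('scene')
c=im[150:280,180:330,::-1]; cv2.imwrite("pics/s8.png",cv2.resize(c,None,fx=5,fy=4.5,interpolation=cv2.INTER_CUBIC))
im=snapshot('top')
c=im[140:240,160:310,::-1]; cv2.imwrite("pics/t8.png",cv2.resize(c,None,fx=5,fy=5,interpolation=cv2.INTER_CUBIC))
E
```

```text
[486.43 -12.74  44.82] [ 0.58 -0.02 -0.57] [-0.06  0.63 -0.04  2.31  0.48  0.13  0.9 ] 7.4
[[ 0.11  0.99  0.08]
 [ 0.99 -0.11 -0.03]
 [-0.02  0.09 -1.  ]]
```

View pics/s8.png

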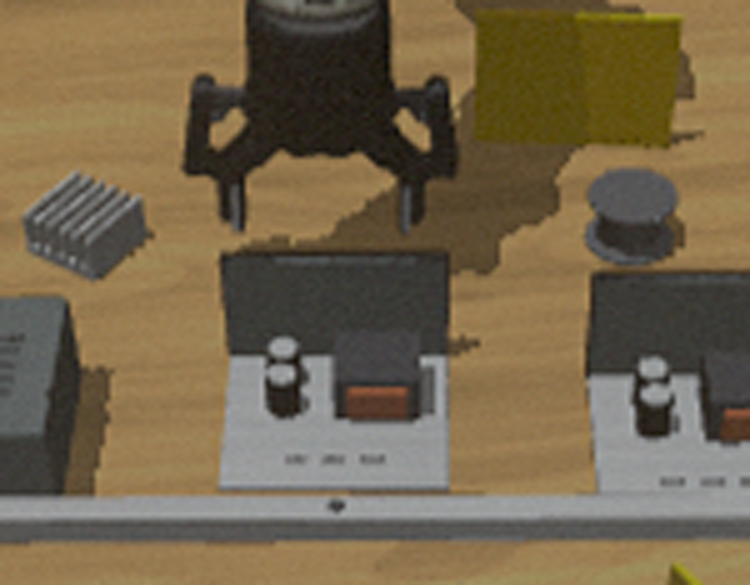

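View pics/t8.png

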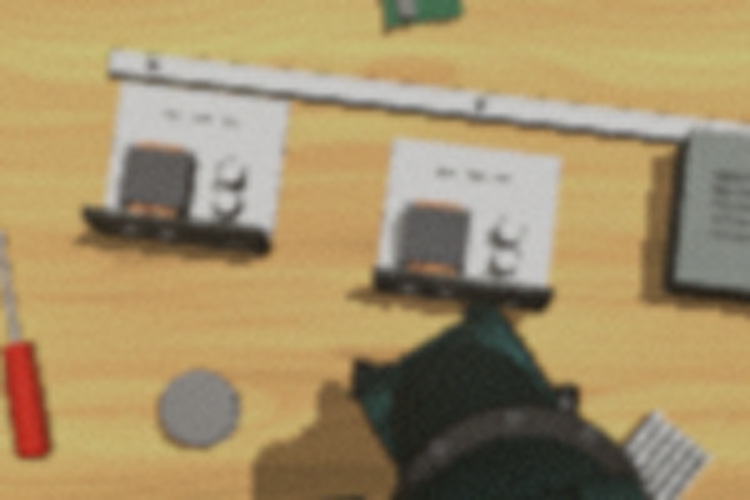

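```bash
python3 - <<'E'
from h import *
np.set_printoptions(precision=4,suppress=True)
o=get_obs(); R=Ro.from_quat(o['eef_rot']); p=o['position']
c,s=np.cos(1.46),np.sin(1.46)
Rt=Ro.from_matrix(np.array([[c,s,0],[s,-c,0],[0,0,-1.]]))
t=np.array([677-180*.994-.6,-23+180*.111-5,62])
print(R.inv().apply(t-p)/1000,np.degrees((R.inv()*Rt).as_rotvec()),o['q'])
np.set_printoptions(precision=1,suppress=True)
tt=lambda a:np.array(a)/5+[160,140]
ss=lambda a:np.array(a)/[5,4.5]+[180,150]
def rf(P): d=P[:,:2]-[677,-23]; return np.c_[d@[.994,-.111],d@[.111,.994]]
print('rear top',rf(px2w('top',tt([(397,140),(563,160)]),4)))
print('rear scene',rf(px2w('scene',ss([(219,488),(447,489)]),2)))
print('panel top z85',rf(px2w('top',tt([(374,270),(550,292)]),85)))
print('panel scene z85',rf(px2w('scene',ss([(222,256),(448,254)]),85)))
print('nb rear scene',rf(px2w('scene',S([(558,404),(716,404)]),2)))
E
```

```text
[ 0.0057  0.0118 -0.0165] [4.8763 1.2985 0.077 ] [-0.0642  0.6336 -0.0352  2.311   0.4712  0.1327  0.9043]
rear top [[-21.4  53. ]
 [-21.5 -64.7]]
rear scene [[-18.7 -60.1]
 [-17.3  57.4]]
panel top z85 [[-123.9   55.4]
 [-124.6  -60.8]]
panel scene z85 [[-123.6  -59.3]
 [-124.1   59.2]]
nb rear scene [[-16.5 133.5]
 [-15.9 251.9]]
```

```bash
python3 - <<'E'
from h import *
im=snapshot('top')
c=im[160:215,225:280,::-1]; cv2.imwrite("pics/t9.png",cv2.resize(c,None,fx=10,fy=10,interpolation=cv2.INTER_CUBIC))
im=snapshot('scene')
c=im[235:275,215:285,::-1]; cv2.imwrite("pics/s9.png",cv2.resize(c,None,fx=10,fy=10,interpolation=cv2.INTER_CUBIC))
E
```

```text
(no output)
```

View pics/t9.png

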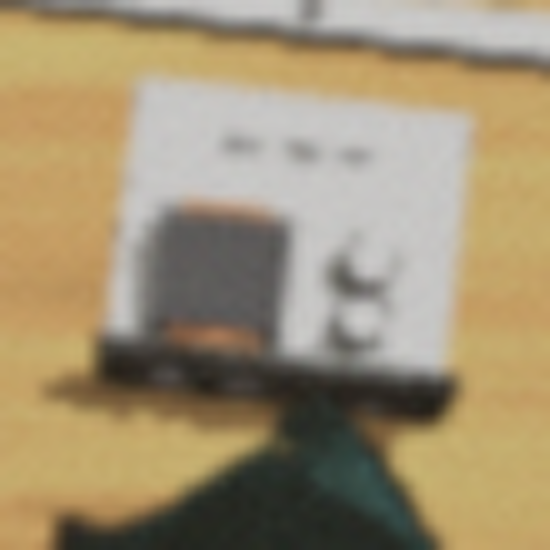

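View pics/s9.png

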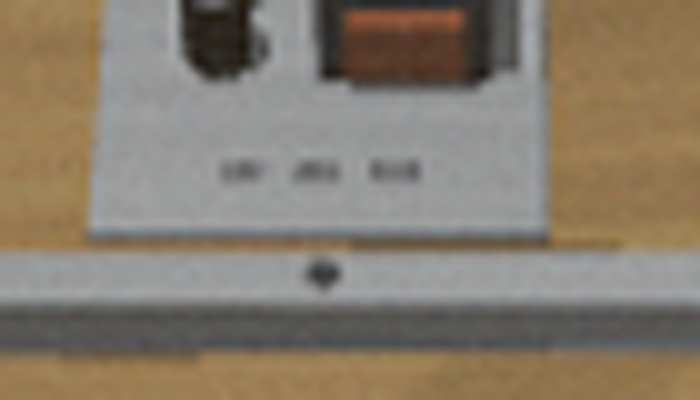

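>>> {"name": "step_arm", "arguments": {"commands": [{"delta_pos": [0.006, 0.002, -0.016], "dr": [4.9, 1.3, 0]}, {"delta_pos": [0.006, 0.012, -0.016], "dr": [4.9, 1.3, 0]}, {"delta_pos": [0.006, 0.012, -0.016], "dr": [4.9, 1.3, 0]}, {"delta_pos": [0.006, 0.012, -0.016], "dr": [4.9, 1.3, 0]}]}}

```text
time_s: 7.93
position: [499.4, -8.3, 61.5]
eef_rot: [0.746, 0.666, 0.001, 0.0]
ft_force: [-0.7, -0.1, -0.3]
gripper_width: 85.3
```

```bash
python3 - <<'E'
from h import *
plan([677-147*.994-.6,-23+147*.111-4,62],1.460)
E
```

```text
t 7.93 pos [499.4  -8.3  61.5] F [-0.7 -0.1 -0.3] w 85.3
delta_pos [ 0.0011  0.031  -0.0005] dr [ 0.08 -0.02 -0.14]
```

>>> {"name": "step_arm", "arguments": {"commands": [{"delta_pos": [0.001, 0.015, 0], "dr": [0, 0, 0]}, {"delta_pos": [0.001, 0.025, 0], "dr": [0, 0, 0]}, {"delta_pos": [0.001, 0.03, 0], "dr": [0, 0, 0]}, {"delta_pos": [0.001, 0.034, 0], "dr": [0, 0, 0]}, {"delta_pos": [0.001, 0.037, 0], "dr": [0, 0, 0]}, {"delta_pos": [0.001, 0.04, 0], "dr": [0, 0, 0]}, {"delta_pos": [0.001, 0.043, 0], "dr": [0, 0, 0]}]}}

```text
time_s: 8.52
position: [538.8, -11.8, 61.0]
eef_rot: [0.745, 0.667, -0.003, -0.001]
ft_force: [-6.9, 0.8, 4.5]
gripper_width: 85.4
```

```bash
python3 - <<'E'
from h import *
plan([677-122*.994-.6,-23+122*.111-4,62],1.460)
im=snapshot('scene')
c=im[180:280,200:300,::-1]; cv2.imwrite("pics/s10.png",cv2.resize(c,None,fx=6,fy=6,interpolation=cv2.INTER_CUBIC))
E
```

```text
t 8.52 pos [538.8 -11.8  61. ] F [-6.9  0.8  4.5] w 85.4
delta_pos [ 0.0002  0.0164 -0.0011] dr [-0.29  0.13 -0.  ]
```

View pics/s10.png

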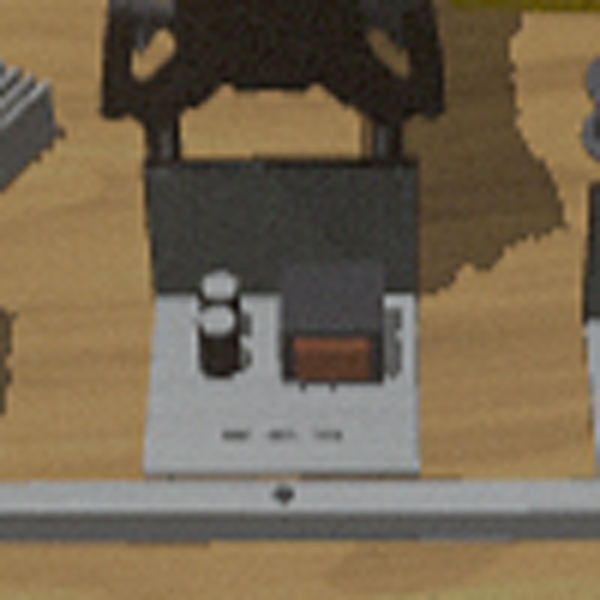

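>>> {"name": "step_arm", "arguments": {"commands": [{"delta_pos": [0, 0.002, 0], "dr": [0, 0, 0]}, {"delta_pos": [0, 0.004, 0], "dr": [0, 0, 0]}, {"delta_pos": [0, 0.006, 0], "dr": [0, 0, 0]}, {"delta_pos": [0, 0.008, 0], "dr": [0, 0, 0]}, {"delta_pos": [0, 0.01, 0], "dr": [0, 0, 0]}]}}

```text
time_s: 8.98
position: [551.6, -13.2, 61.1]
eef_rot: [0.745, 0.667, -0.0, 0.0]
ft_force: [-2.2, 0.2, -2.0]
gripper_width: 85.2
```

```bash
python3 - <<'E'
from h import *
plan([677-122*.994-.6,-23+122*.111-4,62],1.460)
im=snapshot('scene')
c=im[180:280,200:300,::-1]; cv2.imwrite("pics/s11.png",cv2.resize(c,None,fx=6,fy=6,interpolation=cv2.INTER_CUBIC))
E
```

```text
t 8.98 pos [551.6 -13.2  61.1] F [-2.2  0.2 -2. ] w 85.2
delta_pos [ 0.0001  0.0036 -0.0009] dr [ 0.01  0.03 -0.05]
```

View pics/s11.png

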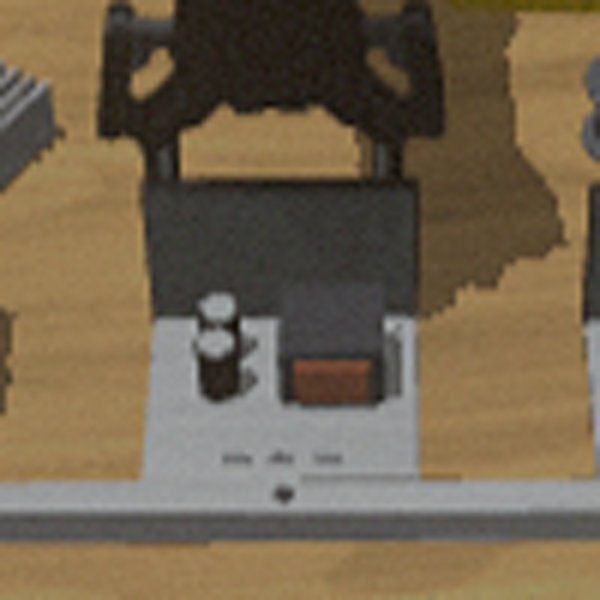

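```bash
python3 - <<'E'
from h import *
np.set_printoptions(precision=1,suppress=True)
s=lambda a:np.array(a)/6+[200,180]
def rf(P): d=P[:,:2]-[677,-23]; return np.c_[d@[.994,-.111],d@[.111,.994]]
print('panel s10',rf(px2w('scene',s([(148,163),(418,162)]),85)),'rear',rf(px2w('scene',s([(145,471),(418,472)]),2)))
print('panel s11',rf(px2w('scene',s([(148,185),(418,184)]),85)))
print('panel bottom s10/11',rf(px2w('scene',s([(155,294),(415,295),(155,317),(415,319)]),4)))
print('labels',rf(px2w('scene',s([(237,435),(282,435),(330,435),(237,458),(282,458),(328,458)]),4)))
im=snapshot('top')
c=im[150:205,220:290,::-1]; cv2.imwrite("pics/t11.png",cv2.resize(c,None,fx=10,fy=10,interpolation=cv2.INTER_CUBIC))
E
```

```text
panel s10 [[-122.5  -58.5]
 [-122.    59.3]] rear [[-18.5 -59.1]
 [-17.3  58.1]]
panel s11 [[-109.   -57.7]
 [-108.6   59.1]]
panel bottom s10/11 [[-118.9  -60.6]
 [-117.4   58.2]
 [-104.9  -59.8]
 [-102.8   58. ]]
labels [[-36.4 -20.1]
 [-36.3  -0.6]
 [-36.1  20.3]
 [-23.7 -19.6]
 [-23.6  -0.3]
 [-23.5  19.5]]
```

View pics/t11.png

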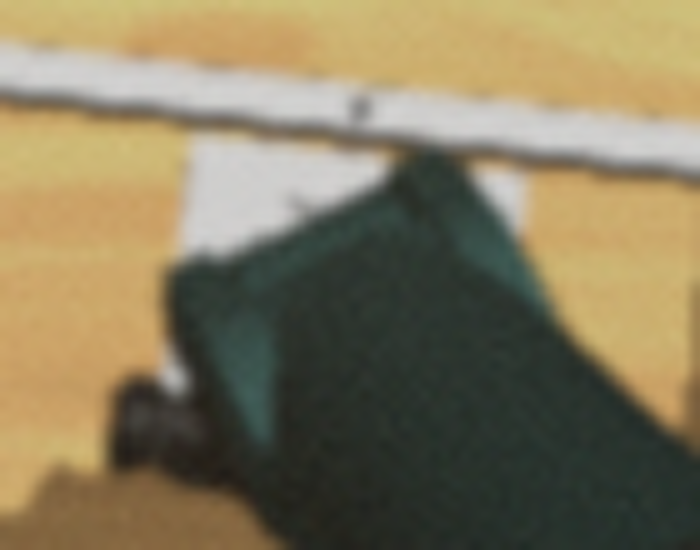

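>>> {"name": "step_arm", "arguments": {"commands": [{"delta_pos": [0, 0.001, 0], "dr": [0, 0, 0]}, {"delta_pos": [0, 0.002, 0], "dr": [0, 0, 0]}, {"delta_pos": [0, 0.003, 0], "dr": [0, 0, 0]}, {"delta_pos": [0, 0.003, 0], "dr": [0, 0, 0]}]}}

```text
time_s: 9.42
position: [554.4, -13.3, 61.3]
eef_rot: [0.745, 0.667, -0.0, 0.0]
ft_force: [-1.6, 0.6, -1.0]
gripper_width: 85.2
```

>>> {"name": "step_arm", "arguments": {"commands": [{"delta_pos": [0, 0.001, 0], "dr": [0, 0, 0]}, {"delta_pos": [0, 0.001, 0], "dr": [0, 0, 0]}]}}

```text
time_s: 9.58
position: [555.2, -13.4, 61.3]
eef_rot: [0.745, 0.667, -0.0, 0.0]
ft_force: [-3.1, -0.5, -0.1]
gripper_width: 85.2
```

>>> {"name": "step_arm", "arguments": {"commands": [{"delta_pos": [0, 0.001, 0], "dr": [0, 0, 0]}, {"delta_pos": [0, 0.001, 0], "dr": [0, 0, 0]}]}}

```text
time_s: 9.75
position: [556.4, -13.5, 61.3]
eef_rot: [0.745, 0.667, -0.0, 0.0]
ft_force: [-2.4, 0.2, -1.0]
gripper_width: 85.5
```

```bash
python3 - <<'E'
from h import *
plan([677-122*.994-.6,-23+122*.111-4,62],1.460)
im=snapshot('scene')
c=im[180:280,200:300,::-1]; cv2.imwrite("pics/s12.png",cv2.resize(c,None,fx=6,fy=6,interpolation=cv2.INTER_CUBIC))
im=snapshot('top')
c=im[150:205,220:290,::-1]; cv2.imwrite("pics/t12.png",cv2.resize(c,None,fx=10,fy=10,interpolation=cv2.INTER_CUBIC))
E
```

```text
t 9.75 pos [556.4 -13.5  61.3] F [-2.4  0.2 -1. ] w 85.5
delta_pos [-0.0001 -0.0013 -0.0007] dr [ 0.01  0.03 -0.04]
```

View pics/s12.png

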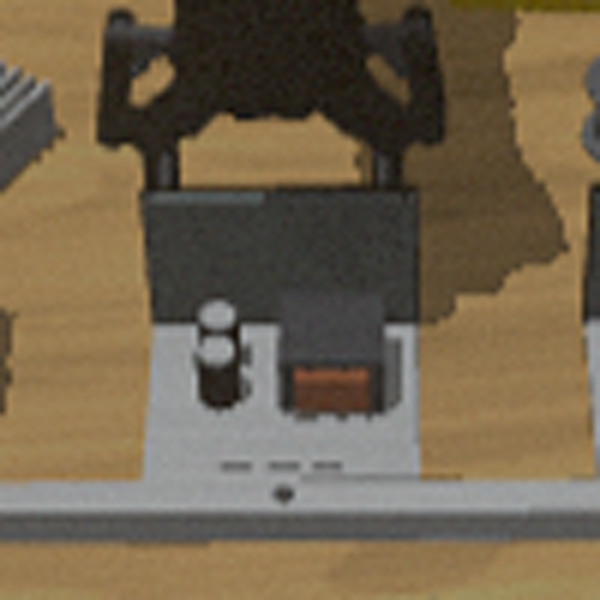

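View pics/t12.png

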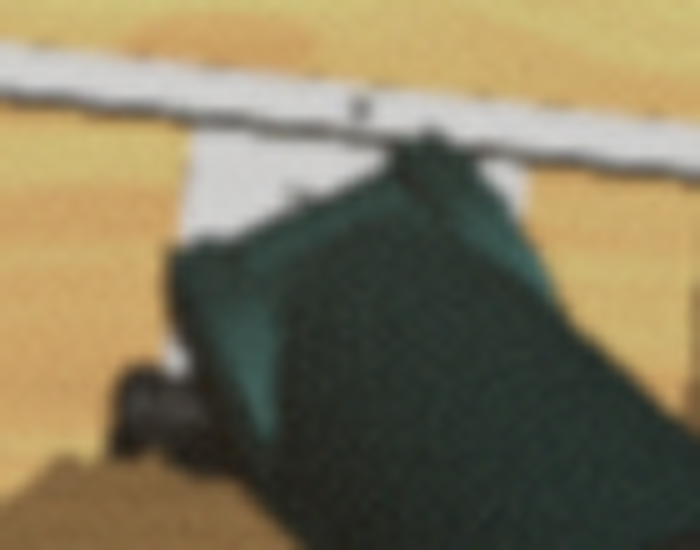

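>>> {"name": "step_arm", "arguments": {"commands": [{"delta_pos": [0, 0.001, 0], "dr": [0, 0, 0]}, {"delta_pos": [0, 0.001, 0], "dr": [0, 0, 0]}]}}

```text
time_s: 10.02
position: [557.2, -13.6, 61.3]
eef_rot: [0.745, 0.667, -0.0, 0.0]
ft_force: [-3.5, 0.3, 0.2]
gripper_width: 85.3
```

>>> {"name": "step_arm", "arguments": {"commands": [{"delta_pos": [0, 0.001, 0], "dr": [0, 0, 0]}, {"delta_pos": [0, 0.001, 0], "dr": [0, 0, 0]}]}}

```text
time_s: 10.18
position: [557.2, -13.7, 61.3]
eef_rot: [0.745, 0.667, -0.001, -0.0]
ft_force: [-5.5, -0.6, 3.5]
gripper_width: 85.4
```

```bash
python3 - <<'E'
from h import *
plan([677-122*.994-.6,-23+122*.111-4,62],1.460)
E
```

```text
t 10.18 pos [557.2 -13.7  61.3] F [-5.5 -0.6  3.5] w 85.4
delta_pos [-0.     -0.0021 -0.0007] dr [-0.12  0.07 -0.03]
```

The TCP has stopped at x = 557.2 and the force has risen from about 2.5 N to 5.5 N, so the rear edge is on the rail. I'll back off and check.

>>> {"name": "step_arm", "arguments": {"commands": [{"delta_pos": [0, -0.002, 0], "dr": [0, 0, 0]}, {"delta_pos": [0, -0.006, 0], "dr": [0, 0, 0]}, {"delta_pos": [0, -0.02, 0], "dr": [0, 0, 0]}, {"delta_pos": [0, -0.05, 0], "dr": [0, 0, 0]}, {"delta_pos": [0, -0.08, -0.03], "dr": [0, 0, 0]}, {"delta_pos": [0, -0.1, -0.07], "dr": [0, 0, 0]}, {"delta_pos": [0, -0.1, -0.1], "dr": [0, 0, 0]}, {"delta_pos": [0, -0.1, -0.12], "dr": [0, 0, 0]}]}}

```text
time_s: 10.85
position: [459.3, -2.1, 184.2]
eef_rot: [0.745, 0.667, 0.002, 0.002]
ft_force: [0.4, -0.6, 0.0]
gripper_width: 85.3
```

```bash
python3 - <<'E'
from h import *
plan([450,8,200],1.460)
im=snapshot('scene'); cv2.imwrite("pics/s13f.png",im[:,:,::-1])
c=im[190:270,205:305,::-1]; cv2.imwrite("pics/s13.png",cv2.resize(c,None,fx=7,fy=7,interpolation=cv2.INTER_CUBIC))
im=snapshot('top'); cv2.imwrite("pics/t13f.png",cv2.resize(im[:,:,::-1],(800,600)))
c=im[145:210,210:290,::-1]; cv2.imwrite("pics/t13.png",cv2.resize(c,None,fx=9,fy=9,interpolation=cv2.INTER_CUBIC))
E
```

```text
t 10.85 pos [459.3  -2.1 184.2] F [ 0.4 -0.6  0. ] w 85.3
delta_pos [ 0.009  -0.0103 -0.0158] dr [ 0.28 -0.    0.01]
```

View pics/s13.png

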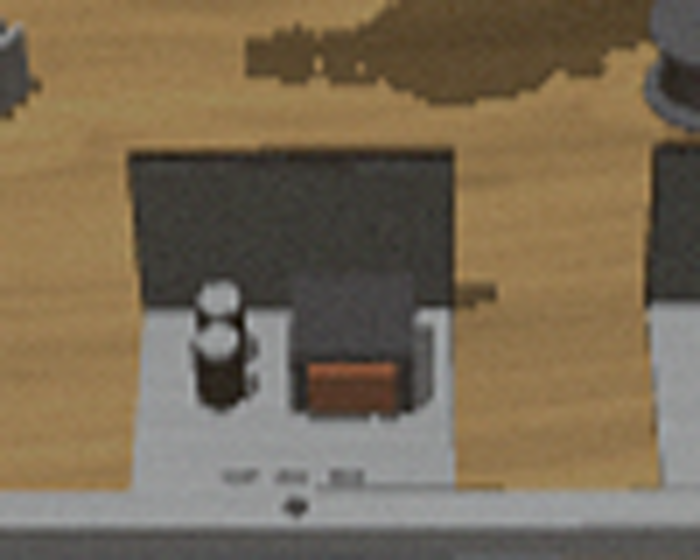

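View pics/t13.png

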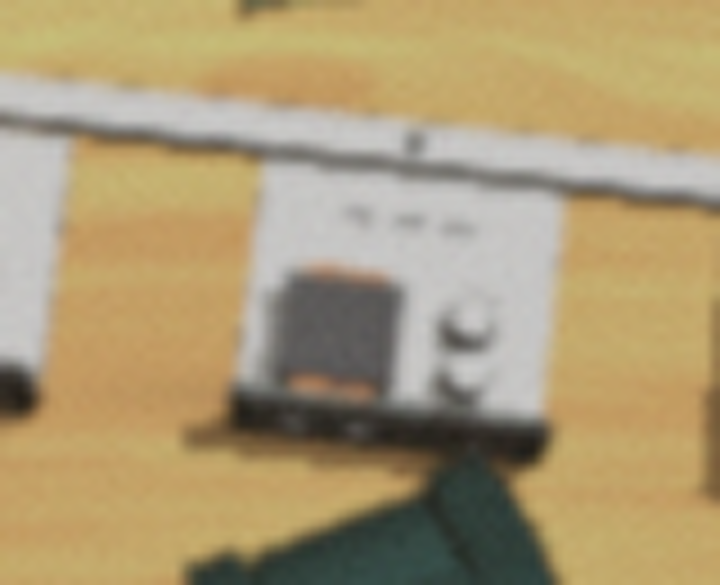

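View pics/t13f.png

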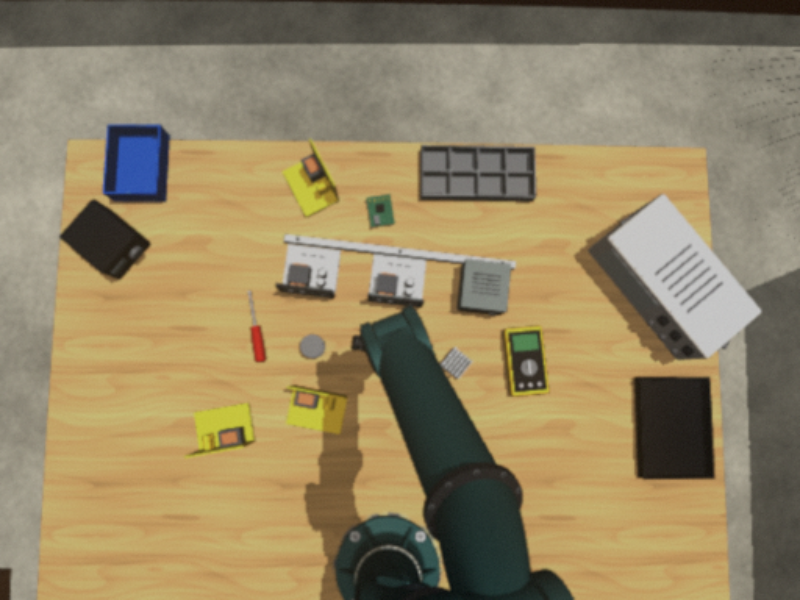

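```bash
python3 - <<'E'
from h import *
np.set_printoptions(precision=0,suppress=True,linewidth=200)
im=np.mean([snapshot('top').astype(float) for _ in range(4)],0)
o=np.array([677,-23.]);X=np.array([.994,-.111]);Y=np.array([.111,.994])
xs=np.arange(-20,22,2)
def prof(ys,z):
    out=[]
    for x in xs:
        P=[[*(o+X*x+Y*y),z] for y in ys]
        uv=w2px('top',P).astype(np.float32)
        out.append(cv2.remap(im.astype(np.float32),uv[:,0].reshape(1,-1),uv[:,1].reshape(1,-1),cv2.INTER_LINEAR)[0].mean(0))
    return np.array(out)
print(xs)
for nm,ys in dict(wood=range(65,110,3),chL=range(30,55,2),chM=range(-20,20,3),chR=range(-60,-35,2),nb=range(140,220,4),wood2=range(-120,-75,3)).items():
    p=prof(ys,4); print(nm); print(p[:,0]);print(p[:,2])
E
```

```text
[-20 -18 -16 -14 -12 -10  -8  -6  -4  -2   0   2   4   6   8  10  12  14  16  18  20]
wood
[196. 197. 197. 197. 197. 197. 196. 191. 179. 159. 133. 121. 135. 160. 184. 195. 199. 199. 198. 196. 194.]
[110. 111. 112. 112. 112. 111. 109. 104.  96.  86.  83.  94. 123. 156. 181. 193. 196. 195. 191. 179. 161.]
chL
[197. 197. 197. 197. 198. 198. 197. 193. 182. 163. 139. 127. 135. 159. 183. 194. 198. 198. 196. 194. 190.]
[194. 194. 194. 194. 195. 195. 194. 190. 178. 158. 132. 120. 129. 154. 180. 192. 196. 195. 190. 178. 158.]
chM
[180. 179. 186. 193. 197. 198. 198. 194. 184. 167. 141. 127. 133. 153. 175. 183. 186. 186. 188. 190. 190.]
[177. 176. 183. 190. 194. 196. 195. 191. 181. 162. 135. 120. 127. 148. 171. 180. 183. 183. 182. 175. 160.]
chR
[198. 198. 198. 198. 198. 198. 197. 195. 185. 167. 142. 127. 134. 156. 181. 193. 198. 198. 197. 195. 194.]
[193. 193. 193. 193. 193. 193. 192. 189. 179. 161. 135. 120. 128. 151. 177. 191. 196. 196. 192. 181. 165.]
nb
[187. 191. 195. 198. 199. 199. 198. 193. 183. 163. 140. 130. 141. 165. 186. 196. 199. 199. 197. 195. 194.]
[184. 188. 192. 195. 196. 196. 194. 188. 175. 151. 124. 117. 132. 160. 183. 193. 196. 195. 189. 178. 159.]
wood2
[196. 196. 196. 196. 196. 196. 195. 191. 181. 161. 135. 120. 130. 154. 179. 193. 198. 199. 198. 196. 195.]
[103. 104. 104. 104. 104. 104. 104. 100.  94.  85.  80.  90. 117. 149. 176. 191. 196. 196. 192. 182. 166.]
```

```bash
python3 - <<'E'
from workcell import *
o=get_obs(); print(o['time_s'],o['position'],o['ft_force'])
print(hand_in())
E
```

```text
11.15 [458.88368253  -2.79207662 180.59325939] [-0.13684484 -1.11013697 -0.69381595]
the job is handed in; nothing more can be done
None
```

The fallen grey chassis now stands on its base with its rear edge against the stop rail, in the gap between the neighbour and the supply box. I handed the job in at 11.2 s of the 53 s allowed; no verdict is reported.

**How it went:** I tipped the chassis with the closed fingers on the base plate, using about 1.4 N, and it fell onto its base. I then opened the jaws, set them parallel to the rail, and pushed the front panel back until the arm stopped and the force rose to about 5.5 N.

**Last checks:**
- **Flush:** brightness profiles in the top picture show no strip of table between plate and rail at the left, middle or right, so the edge is flush to about 1–2 mm. I did not measure the angle from upright; the chassis looks level in the pictures.
- **Position:** the chassis sits within about 5 mm of the rail's middle.
- **Other things on the bench:** they look unmoved in the last top picture, by eye only.
- **Robot:** clear of everything, at about 180 mm height.

**What went wrong on the way:**
- **Panel contact:** on the first push the finger linkage caught the panel's top edge, with about 30 N upwards and 18 N against the push. I backed off and pushed again 18 mm higher.
- **Tilt attempt:** I also tried tilting the tool forward, but a wrist joint near its limit allowed only about 5°, so I dropped that.
- **Disagreement:** the scene and top cameras differed by about 3 mm on the rear edge, so I relied on the stop in motion and the brightness check.

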